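# Clear the packing waste off the counter

## Robot

A 6-joint arm with a two-finger parallel gripper is mounted at the origin on the work surface. World frame = base frame: x ahead of the robot, y to its left, z up, the work surface at z = 0. Lengths are in m, angles in rad, forces in N, time in s.
With the tool pointing down it reaches from about 0.25 to 0.725 m from the base axis. Payload 4 kg.
Tool frame: the origin (TCP) lies on the centre line of the jaws, within the pads' length; the fingertips stand 17 mm ahead of it and the grasp point (between the pads) lies 2 mm behind it; z points along the fingers, x is the direction in which the jaws open and shut, and the axes are right-handed (so a half turn about z gives the same grasp; the last joint's range is limited). The gripper opens to 85 mm and grips with 20 to 120 N. Pads are 22 mm wide; open, the fingers measure 114 mm over their backs; the gripper's body (76 mm by 85 mm) begins 54 mm behind the grasp point. The pads swing forward as they close: fully open they stand 13 mm farther back than shut.
Start: joints at [1.336, 0.241, 0.005, 1.335, 0, 1.571], TCP at [0.116, 0.486, 0.248] pointing down, gripper open.
Joint ranges: [-2.72, 2.72], [-1.05, 1.87], [-1.09, 1.28], [-1.99, 2.15], [-1.42, 1.44], [-3.14, 3.14]. Speed limits (rad/s): [2.79, 2.79, 3.14, 3.14, 3.14, 3.14].

## Interface

Orientations are given as a unit quaternion [x, y, z, w].
In Python, from workcell import bot gives the robot as it stands.
- The arm moves only by the tool jog_arm, never from a script. Its arguments are lists of equal length, an entry for each row: "jaw": the closure, from 0 (fully open) to 1 (shut); "linear": the shift along the tool's x, y, z in m, a list of three; "delta_rot": the turn, a rotation vector about the tool's x, y, z in degrees, a list of three. A call has exactly 8 rows; each row is the pose to reach, as a shift and turn from the pose commanded when the call began, along the tool's axes at that moment; what a row does not reach only later rows make up. A row lasts 1/12 s, in which the tool goes at most 41.7 mm and 7.16 degrees, less where a joint would pass 70% of its speed; a pose out of reach is approached as far as the arm can. A call with a gripper value outside its range is refused whole. The fingers move at their own pace and stop on an object; the grip force is fixed at half the most. Time passes only in rows, so rows that repeat a pose let the fingers close, or fill a call up. It gives the time, the measured TCP pose, the force and the opening at its end, in the units of the state.
- bot.get_obs(): the state, without advancing time (a new reading comes with each control period).
- bot.camera(name): name is "scene" or "top" or "wrist"; returns (picture, depth): 384x512x3 uint8, red, green, blue; 384x512 float32, m along the optical axis (not along the pixel's ray), 0 where there is no reading.
- bot.calibration(name): a dict with "fovy" (degrees; the focal length in pixels is half the picture's height over the tangent of half this angle, whatever the lens; pixels are square), "cx", "cy" (the principal point, pixels), "origin" and "orientation" of the camera in the world. Camera axes: x right, y down, z forward; pixel columns grow to the right and rows downward; lengths in m; the calibration is good to about 2 mm. A picture is of the moment at which its call begins: read the wrist's pose just before it. calibration takes no time and is no camera call; for the wrist camera it gives the pose at the moment of the call.
- bot.job_done(): hands the job in, once; it reports no verdict.
The state is a dict: "clock": time; "joint_pos": joint angles; "joint_vel": joint speeds; "tau": joint torques, N m; "eef_pos": TCP position; "tool_rot": TCP orientation; "ft_force": force on the tool from outside, world axes, zero at the start; "ft_torque": the same for the moment, N m; "grip_width": finger opening in m.
Only numpy, scipy, OpenCV 4.12 (cv2) and the standard library are available. Lean on these libraries where they do the work, as an engineer would, in place of code of your own. Each camera call takes 0.05 s, during which the arm holds its last target.

## Task

Tidy the packing counter: put the bare, empty cardboard tape core and the L-shaped cardboard packing offcut into the grey waste bin, so that both lie inside it below the rim. The thicker roll that still has tape on it is good: leave it standing where it is.

Things in the scene. Friction and masses are not known exactly. Their poses are not given: they have to be found in the camera images.
- core: Empty tape core: a plain brown cardboard tube with no tape on it, standing upright on the counter, open at both ends; outer diameter 46 mm, wall 4 mm, 48 mm tall, about 30 g. Origin at its middle (24 mm above the counter at the start); z is the tube's axis, up at the start. It can be gripped across its outside from above.
- offcut: Chunky L-shaped offcut of brown cardboard packing block, lying flat on the counter, 32 mm tall, about 40 g. Its long leg is a bar 80 mm long (x from -30 to +50 mm) and 32 mm wide (y from -16 to +16 mm); a short stub (x from +26 to +50 mm) sticks out to y = +40 mm at the +x end. Origin at half height (16 mm above the counter at the start) on the long leg's centre line, 30 mm from its free end: a good place to grip it across the 32 mm width (along y), clear of the stub.
- roll: Part-used roll of clear yellowish tape on a cardboard core, to be left alone; it stands upright among the waste: outer diameter 68 mm, hole 45 mm, 48 mm tall. Origin at its middle, 24 mm above the counter; z up along its axis.
- bin: Waste bin: an empty open-topped grey plastic box, fixed to the counter, to the right or left of the waste; outside 240 mm (its x) by 190 mm (its y) by 100 mm tall, walls and floor about 4 mm. Origin at the centre of its underside, on the counter; z up.
Mind the look-alikes: they are no part of the job. What is shaped like the core but orange or turquoise is not meant.

How it is judged:
At the end, for the whole second after the job is handed in: The core's and the offcut's origins both lie between the bin's walls, at least 15 mm below its rim (less than 85 mm above its underside), at rest (under 30 mm/s), and the part-used roll still stands upright (within 0.2 rad) within 20 mm of where it began (x of core in the frame of bin between -0.115 and 0.115 m and y of core in the frame of bin between -0.09 and 0.09 m and z of each of core, offcut in the frame of bin below 0.085 m and x of offcut in the frame of bin between -0.115 and 0.115 m and y of offcut in the frame of bin between -0.09 and 0.09 m and linear speed of each of core, offcut below 0.03 m/s and distance of roll from where it was at the start of the episode below 0.02 m and angle between roll's own z axis and vertical below 0.2 rad); the robot touches nothing.
It fails at once if the part-used roll of tape is moved more than 20 mm (distance of roll from where it was at the start of the episode above 0.02 m).
It also fails if it takes over 51 s, if anything falls off the work surface, if the arm or the gripper's body presses on something with over 40 N, if the wrist force passes 120 N, or if a joint passes its speed limit or range.

## Working session

There is one attempt and no reset: what is moved stays moved. The work goes in short steps, Python scripts to look and compute and a tool call to move; the robot and the scene stay as the last step left them, time stands still between calls to the robot, and variables do not carry over. Pictures are saved under pics/ and viewed, and the job is handed in when it is done.

Besides the shell and the picture viewer there is one more tool, called after "Emit:" as a command line: name --argument value ..., lists and objects as JSON in quotes. jog_arm: Moves the arm, as the interface text tells. Its arguments: {"type":"object","properties":{"jaw":{"type":"array","items":{"type":"number"}},"linear":{"type":"array","items":{"type":"array","items":{"type":"number"}}},"delta_rot":{"type":"array","items":{"type":"array","items":{"type":"number"}}}},"required":["jaw","linear","delta_rot"]}

```bash
mkdir -p pics; cat > h.py <<'E'
import numpy as np, cv2
from scipy.spatial.transform import Rotation as R
from workcell import bot
def snap(n,f):
    c=bot.calibration(n); p,d=bot.camera(n)
    cv2.imwrite(f'pics/{f}.png',p[:,:,::-1]); np.savez(f'pics/{f}.npz',p=p,d=d,o=c['origin'],q=c['orientation'],f=192/np.tan(np.radians(c['fovy']/2)),cx=c['cx'],cy=c['cy'])
    return p,d
def pts(f):
    z=np.load(f'pics/{f}.npz'); d=z['d']; v,u=np.mgrid[:384,:512]
    P=np.stack([(u-z['cx'])/z['f']*d,(v-z['cy'])/z['f']*d,d],-1)
    return z['p'],R.from_quat(z['q']).apply(P.reshape(-1,3)).reshape(384,512,3)+z['o'],d
E
python3 - <<'E'
from h import *
print(bot.get_obs()); print(bot.calibration('top'))
snap('top','top0'); snap('scene','scene0')
E
```

```text
{'clock': 0.0, 'joint_pos': array([1.33602034e+00, 2.41395530e-01, 3.71685908e-03, 1.33517097e+00,
       2.20198001e-05, 1.57081204e+00]), 'joint_vel': array([-6.24382449e-04,  1.98312320e-03,  8.27571291e-04, -1.05012158e-04,
        9.69876118e-04,  4.49364459e-06]), 'tau': array([ 9.86292762e-04, -3.72318578e+01,  2.52407616e+01,  1.69426971e-02,
        5.98097904e-05, -4.89656145e-06]), 'eef_pos': array([0.11616936, 0.48571167, 0.2474188 ]), 'tool_rot': array([ 7.85060230e-01,  6.19418583e-01, -8.12796697e-04,  6.27299178e-04]), 'ft_force': array([ 1.20392925, -0.38015487, -0.04112946]), 'ft_torque': array([ 0.00978937,  0.06581677, -0.00813388]), 'grip_width': 0.08515409021621612}
{'fovy': 57.11315325606358, 'cx': 258.8889248453077, 'cy': 193.758774211213, 'origin': array([4.31743750e-01, 6.06790604e-04, 9.00586259e-01]), 'orientation': array([-0.70424067,  0.70856565, -0.03239637,  0.03050051])}
```

View pics/top0.png

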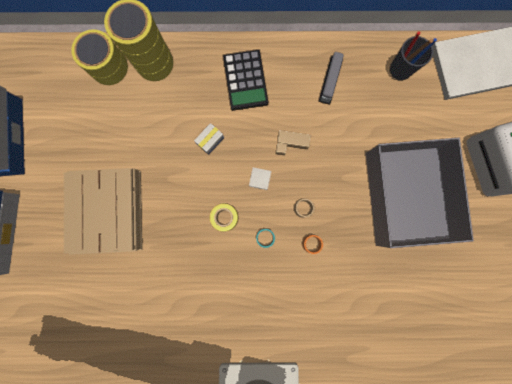

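View pics/scene0.png

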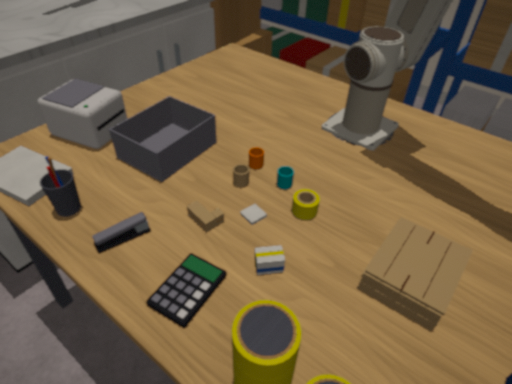

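The top view shows a brown ring at (303,208), an orange one at (312,243), a turquoise one at (265,237) and the yellow roll at (224,217). The L-offcut is at (293,141) and the grey bin at (420,193). Core candidates are the brown, orange and turquoise rings plus the yellow roll, and I choose brown. Offcut candidates are the L at (293,141), the slatted box at (102,210) and the white card at (260,178), and I choose the L. Next I'll check a crop and measure.

```bash
python3 - <<'E'
from h import *
p,P,d=pts('top0')
c=p[110:260,200:340]; cv2.imwrite('pics/crop0.png',cv2.resize(c[:,:,::-1],None,fx=4,fy=4,interpolation=cv2.INTER_CUBIC))
z=P[...,2]
print('table z',np.median(z[260:300,150:400]))
def blob(u0,u1,v0,v1,zmin,zmax,n):
    m=np.zeros(z.shape,np.uint8); m[v0:v1,u0:u1]=((z>zmin)&(z<zmax)&(d>0))[v0:v1,u0:u1]
    q=P[m>0]; print(n,len(q),'ztop',np.percentile(q[:,2],[50,95]))
    ((a,b),s,t)=cv2.minAreaRect((q[:,:2]*1000).astype(np.float32)); print('  rect',a,b,s,t)
    (x,y),r=cv2.minEnclosingCircle((q[:,:2]*1000).astype(np.float32)); print('  circ',x,y,r); return q
blob(285,322,190,225,.040,.06,'core')
blob(295,332,228,262,.040,.06,'orange')
blob(250,280,222,252,.040,.06,'turq')
blob(200,245,198,240,.040,.06,'roll')
blob(360,480,130,255,.09,.115,'bin')
q=blob(268,322,122,160,.025,.04,'offcut')
hull=cv2.convexHull((q[:,:2]*1000).astype(np.float32))[:,0]; print(hull.round().tolist())
E
```

```text
table z 0.0007611220129069562
core 101 ztop [0.04858165 0.05148523]
  rect 474.98138427734375 -110.79623413085938 (44.00541305541992, 43.57026672363281) 89.64263916015625
  circ 474.5608215332031 -111.29847717285156 22.681621551513672
orange 106 ztop [0.04822495 0.05048099]
  rect 386.1756896972656 -130.09255981445312 (45.019168853759766, 42.910125732421875) 89.63953399658203
  circ 386.486572265625 -130.5017852783203 22.926042556762695
turq 89 ztop [0.04876291 0.05114009]
  rect 401.1881103515625 -15.906787872314453 (43.20554733276367, 42.945228576660156) 89.49295043945312
  circ 401.81512451171875 -15.36819839477539 22.774486541748047
roll 431 ztop [0.04884944 0.05134928]
  rect 453.3150939941406 86.06071472167969 (65.55796813964844, 65.18196105957031) 88.37779235839844
  circ 452.9615783691406 85.64806365966797 33.815216064453125
bin 1126 ztop [0.09912255 0.10241264]
  rect 506.4568176269531 -380.1311950683594 (240.85650634765625, 191.96453857421875) 4.466993808746338
  circ 506.79559326171875 -379.7143249511719 152.2765350341797
offcut 506 ztop [0.03262128 0.03502088]
  rect 637.3930053710938 -87.9813232421875 (80.71287536621094, 55.990020751953125) 82.33145141601562
  circ 637.0208740234375 -88.11734008789062 47.482791900634766
[[670.0, -58.0], [669.0, -53.0], [659.0, -51.0], [641.0, -48.0], [624.0, -45.0], [618.0, -45.0], [616.0, -45.0], [615.0, -48.0], [612.0, -63.0], [614.0, -68.0], [628.0, -125.0], [639.0, -128.0], [657.0, -131.0], [659.0, -129.0], [662.0, -112.0]]
```

View pics/crop0.png

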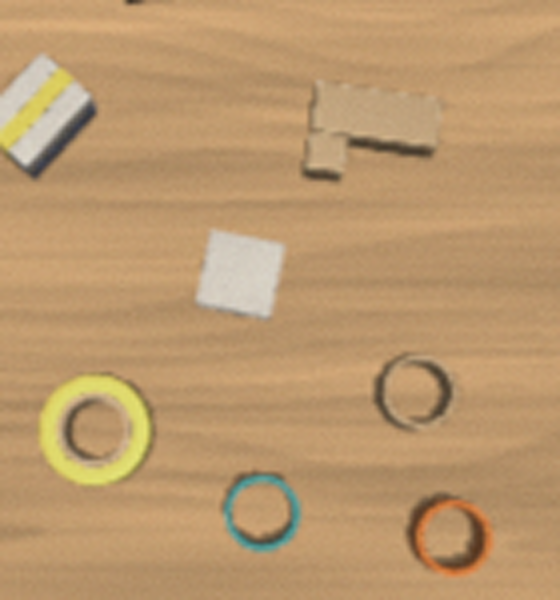

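Brown plain core at crop (414,392) and the L-block at (375,120) are confirmed. Sizes match as well: core ⌀45 mm with its top at 48 mm, offcut 81×56 mm with its top at 32 mm, bin 241×192 mm.

```bash
cat >> h.py <<'E'
def go(x,y,z,yaw):
    o=bot.get_obs(); r=R.from_quat(o['tool_rot'])
    c,s=np.cos(np.radians(yaw)),np.sin(np.radians(yaw))
    T=R.from_matrix(np.array([[c,s,0],[s,-c,0],[0,0,-1]]))
    print('t',round(o['clock'],2),'pos',o['eef_pos'].round(4),'j',o['joint_pos'].round(2),'w',round(o['grip_width'],4),'F',o['ft_force'].round(1))
    print('lin',(r.inv().apply(np.array([x,y,z])-o['eef_pos'])).round(4),'rot',np.degrees((r.inv()*T).as_rotvec()).round(2))
E
python3 - <<'E'
from h import *
go(.475,-.111,.2,60); go(.31,.16,.23,60)
E
```

```text
t 0.1 pos [0.1162 0.4857 0.2475] j [1.34 0.24 0.   1.34 0.   1.57] w 0.0854 F [-0.6  0.5  0.7]
lin [-0.4968  0.4878  0.0484] rot [ 0.02  0.11 16.54]
t 0.1 pos [0.1162 0.4857 0.2475] j [1.34 0.24 0.   1.34 0.   1.57] w 0.0854 F [-0.6  0.5  0.7]
lin [-0.2717  0.2643  0.018 ] rot [ 0.02  0.11 16.54]
```

Emit:
jog_arm --jaw '[0,0,0,0,0,0,0,0]' --linear '[[-0.028,0.028,0.003],[-0.056,0.055,0.006],[-0.084,0.083,0.009],[-0.112,0.11,0.012],[-0.14,0.137,0.014],[-0.168,0.165,0.016],[-0.196,0.192,0.018],[-0.224,0.22,0.02]]' --delta_rot '[[0,0,2],[0,0,4],[0,0,6],[0,0,8],[0,0,10],[0,0,12],[0,0,14],[0,0,16.5]]'

```text
clock: 0.77
eef_pos: [0.2783, 0.2154, 0.228]
tool_rot: [0.866, 0.5, -0.0, 0.0]
ft_force: [1.1, 0.2, 0.4]
grip_width: 0.0851
```

```bash
python3 -c "
from h import *
go(.475,-.111,.15,60)"
```

```text
t 0.77 pos [0.2783 0.2154 0.228 ] j [ 0.66 -0.04 -0.37  1.25 -0.    1.18] w 0.0851 F [1.1 0.2 0.4]
lin [-0.1842  0.3336  0.078 ] rot [-0.    0.01 -0.01]
```

Emit:
jog_arm --jaw '[0,0,0,0,0,0,0,0]' --linear '[[-0.018,0.033,0.005],[-0.037,0.066,0.01],[-0.055,0.1,0.015],[-0.073,0.133,0.02],[-0.092,0.166,0.025],[-0.11,0.2,0.03],[-0.128,0.233,0.035],[-0.147,0.266,0.04]]' --delta_rot '[[0,0,0],[0,0,0],[0,0,0],[0,0,0],[0,0,0],[0,0,0],[0,0,0],[0,0,0]]'

```text
clock: 1.43
eef_pos: [0.4356, -0.0448, 0.1878]
tool_rot: [0.866, 0.5, -0.0, -0.0]
ft_force: [0.8, 1.3, 0.4]
grip_width: 0.0853
```

```bash
python3 -c "
from h import *
go(.475,-.111,.13,60); snap('wrist','w1'); p,P,d=pts('w1')
m=(P[...,2]>.043)&(P[...,2]<.055)&(np.hypot(P[...,0]-.475,P[...,1]+.111)<.035)
q=P[m];print(len(q),cv2.minEnclosingCircle((q[:,:2]*1000).astype(np.float32)),cv2.minAreaRect((q[:,:2]*1000).astype(np.float32)))
"
```

```text
t 1.43 pos [ 0.4356 -0.0448  0.1878] j [-0.1   0.16 -0.26  1.15  0.    0.42] w 0.0853 F [0.8 1.3 0.4]
lin [-0.0376  0.0672  0.0578] rot [-0.02 -0.    0.02]
780 ((473.2525329589844, -114.90141296386719), 23.036439895629883) ((473.270751953125, -114.89673614501953), (45.17527770996094, 44.80286407470703), 78.34115600585938)
```

View pics/w1.png

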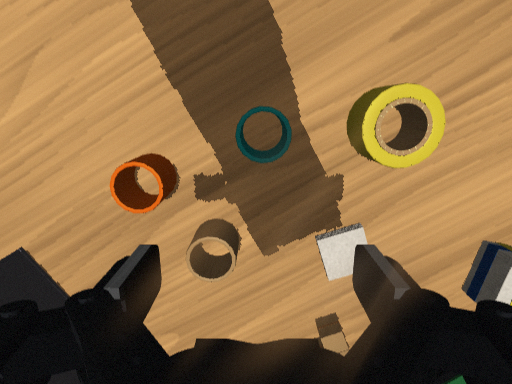

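The wrist view shows the brown core at (212,258), orange at (137,188) and turquoise at (264,135). The wrist measurement agrees with the top view to about 4 mm, so I'll descend.

Emit:
jog_arm --jaw '[0,0,0,0,0,0,0,0]' --linear '[[-0.018,0.03,0],[-0.036,0.06,0.01],[-0.04,0.067,0.03],[-0.04,0.067,0.06],[-0.04,0.067,0.09],[-0.04,0.067,0.12],[-0.04,0.067,0.14],[-0.04,0.067,0.158]]' --delta_rot '[[0,0,0],[0,0,0],[0,0,0],[0,0,0],[0,0,0],[0,0,0],[0,0,0],[0,0,0]]'

```text
clock: 2.15
eef_pos: [0.4717, -0.1105, 0.028]
tool_rot: [0.866, 0.5, -0.001, -0.001]
ft_force: [0.2, -0.3, -0.3]
grip_width: 0.0854
```

Emit:
jog_arm --jaw '[0.2,0.4,0.7,1,1,1,1,1]' --linear '[[0,0,0],[0,0,0],[0,0,0],[0,0,0],[0,0,0],[0,0,0],[0,0,0],[0,0,0]]' --delta_rot '[[0,0,0],[0,0,0],[0,0,0],[0,0,0],[0,0,0],[0,0,0],[0,0,0],[0,0,0]]'

```text
clock: 2.82
eef_pos: [0.4747, -0.1113, 0.0318]
tool_rot: [0.866, 0.5, 0.001, 0.001]
ft_force: [-0.1, 0.3, 6.8]
grip_width: 0.0449
```

Emit:
jog_arm --jaw '[1,1,1,1,1,1,1,1]' --linear '[[0,0,-0.01],[0,0,-0.03],[0,0,-0.06],[0,0,-0.09],[0,0,-0.12],[0,0,-0.14],[0,0,-0.15],[0,0,-0.15]]' --delta_rot '[[0,0,0],[0,0,0],[0,0,0],[0,0,0],[0,0,0],[0,0,0],[0,0,0],[0,0,0]]'

```text
clock: 3.48
eef_pos: [0.4748, -0.1114, 0.1832]
tool_rot: [0.866, 0.5, 0.002, 0.002]
ft_force: [-0.4, 0.4, -1.1]
grip_width: 0.0445
```

```bash
python3 -c "
from h import *
go(.565,-.38,.19,10); snap('scene','s1')"
```

```text
t 3.48 pos [ 0.4748 -0.1114  0.1832] j [-0.23  0.25 -0.15  1.16  0.    0.29] w 0.0445 F [-0.4  0.4 -1.1]
lin [-0.1877  0.2123 -0.006 ] rot [ 0.24 -0.22 50.04]
```

View pics/s1.png

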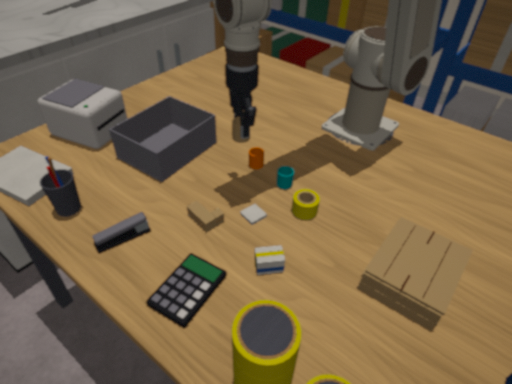

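The core is in the gripper at (243,130), and the orange and turquoise cores and the roll are undisturbed. I'll carry it to the bin.

Emit:
jog_arm --jaw '[1,1,1,1,1,1,1,1]' --linear '[[-0.02,0.022,-0.005],[-0.045,0.05,-0.005],[-0.07,0.08,-0.005],[-0.095,0.107,-0.005],[-0.12,0.135,-0.005],[-0.145,0.164,-0.005],[-0.168,0.19,-0.005],[-0.188,0.212,-0.005]]' --delta_rot '[[0,0,6],[0,0,12],[0,0,18],[0,0,24],[0,0,30],[0,0,36],[0,0,43],[0,0,50]]'

```text
clock: 4.2
eef_pos: [0.5624, -0.3816, 0.1818]
tool_rot: [0.996, 0.084, -0.002, -0.001]
ft_force: [0.4, 0.3, 0.3]
grip_width: 0.045
```

```bash
python3 -c "
from h import *
go(.565,-.38,.045,10)"
```

```text
t 4.2 pos [ 0.5624 -0.3816  0.1818] j [-0.6   0.64  0.45  1.39 -0.    0.81] w 0.045 F [0.4 0.3 0.3]
lin [ 0.0033 -0.0007  0.1368] rot [-0.17  0.2  -0.36]
```

Emit:
jog_arm --jaw '[1,1,1,1,1,1,1,1]' --linear '[[-0.015,0,0],[-0.025,0,0.02],[-0.025,0,0.04],[-0.025,0,0.065],[-0.025,0,0.09],[-0.025,0,0.115],[-0.025,0,0.132],[-0.025,0,0.137]]' --delta_rot '[[0,0,0],[0,0,0],[0,0,0],[0,0,0],[0,0,0],[0,0,0],[0,0,0],[0,0,0]]'

```text
clock: 4.87
eef_pos: [0.5346, -0.3814, 0.0414]
tool_rot: [0.996, 0.088, -0.005, -0.004]
ft_force: [-0.5, -0.3, -1.4]
grip_width: 0.0447
```

Emit:
jog_arm --jaw '[0.6,0.4,0.2,0.1,0,0,0,0]' --linear '[[0,0,0],[0,0,0],[0,0,0],[0,0,0],[0,0,0],[0,0,0],[0,0,0],[0,0,0]]' --delta_rot '[[0,0,0],[0,0,0],[0,0,0],[0,0,0],[0,0,0],[0,0,0],[0,0,0],[0,0,0]]'

```text
clock: 5.53
eef_pos: [0.5387, -0.3843, 0.0488]
tool_rot: [0.996, 0.088, 0.0, 0.0]
ft_force: [0.4, -0.7, -0.5]
grip_width: 0.0853
```

Emit:
jog_arm --jaw '[0,0,0,0,0,0,0,0]' --linear '[[0,0,-0.01],[0,0,-0.03],[0,0,-0.06],[0,0,-0.09],[0,0,-0.12],[0,0,-0.14],[0,0,-0.15],[0,0,-0.15]]' --delta_rot '[[0,0,0],[0,0,0],[0,0,0],[0,0,0],[0,0,0],[0,0,0],[0,0,0],[0,0,0]]'

```text
clock: 6.2
eef_pos: [0.5399, -0.3851, 0.2023]
tool_rot: [0.996, 0.088, 0.003, 0.002]
ft_force: [0.0, 0.0, 0.0]
grip_width: 0.0851
```

```bash
python3 -c "
from h import *
go(.648,-.0995,.19,-7.7)"
```

```text
t 6.2 pos [ 0.5399 -0.3851  0.2023] j [-0.62  0.59  0.41  1.39 -0.    0.78] w 0.0851 F [0. 0. 0.]
lin [ 0.1562 -0.2624  0.0118] rot [ 0.23 -0.31 17.75]
```

Emit:
jog_arm --jaw '[0,0,0,0,0,0,0,0]' --linear '[[0.015,-0.025,0],[0.036,-0.06,0],[0.057,-0.096,0],[0.078,-0.132,0],[0.1,-0.168,0],[0.121,-0.204,0],[0.142,-0.238,0],[0.156,-0.262,0.01]]' --delta_rot '[[0,0,2],[0,0,4],[0,0,7],[0,0,10],[0,0,12],[0,0,14],[0,0,16],[0,0,17.7]]'

```text
clock: 6.87
eef_pos: [0.6476, -0.0951, 0.1881]
tool_rot: [0.998, -0.066, 0.0, -0.0]
ft_force: [0.3, -0.6, -1.2]
grip_width: 0.0853
```

```bash
python3 -c "
from h import *
snap('wrist','w2'); go(.648,-.0995,.023,-7.7); p,P,d=pts('w2')
m=(P[...,2]>.027)&(P[...,2]<.038)&(np.hypot(P[...,0]-.637,P[...,1]+.088)<.06)
q=(P[m][:,:2]*1000).astype(np.float32);print(len(q),cv2.minAreaRect(q),cv2.convexHull(q)[:,0].round().astype(int).tolist())
snap('top','t2')
"
```

```text
t 6.92 pos [ 0.6475 -0.0903  0.1844] j [-0.14  0.58  0.36  1.35  0.    1.56] w 0.0855 F [ 0.3  2.4 -1.2]
lin [0.0023 0.0097 0.1614] rot [-0.24  0.21  0.36]
3891 ((636.6851196289062, -91.2232894897461), (80.17355346679688, 55.93354797363281), 81.46841430664062) [[670, -56], [669, -56], [657, -54], [617, -48], [616, -48], [615, -48], [614, -52], [614, -55], [614, -57], [613, -58], [612, -69], [612, -70], [628, -130], [628, -130], [647, -133], [658, -134], [660, -126], [660, -126], [664, -98], [668, -72], [668, -71], [669, -62], [669, -59]]
```

View pics/w2.png

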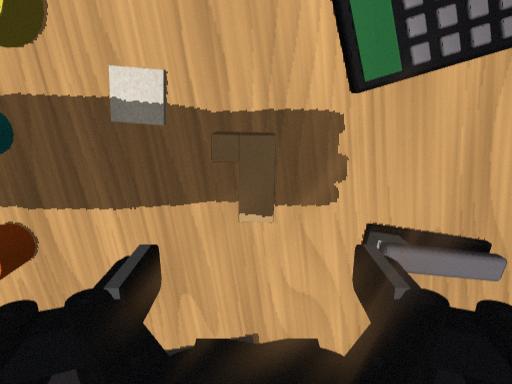

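View pics/t2.png

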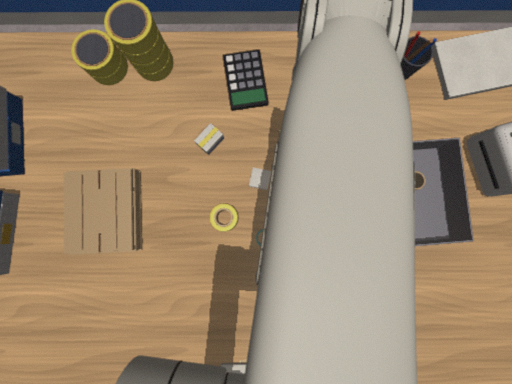

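In the wrist view the L lies at (255,170) with its stub to the left, clear of the stapler, and both measurements agree within about 3 mm. The top view shows the core in the bin at (418,180).

```bash
python3 -c "
from h import *
go(.648,-.100,.023,-8)
"
```

```text
t 6.97 pos [ 0.646  -0.0934  0.1843] j [-0.14  0.58  0.36  1.35  0.    1.55] w 0.085 F [-0.6  0.  -0.7]
lin [0.0038 0.0065 0.1613] rot [-0.08  0.34  0.74]
```

Emit:
jog_arm --jaw '[0,0,0,0,0,0,0,0]' --linear '[[0.002,0.004,0.01],[0.002,0.004,0.03],[0.002,0.004,0.06],[0.002,0.004,0.085],[0.002,0.004,0.1],[0.002,0.004,0.105],[0.002,0.004,0.105],[0.002,0.004,0.105]]' --delta_rot '[[0,0,0.5],[0,0,0.5],[0,0,0.5],[0,0,0.5],[0,0,0.5],[0,0,0.5],[0,0,0.5],[0,0,0.5]]'

```text
clock: 7.63
eef_pos: [0.6477, -0.1046, 0.0833]
tool_rot: [0.997, -0.072, -0.0, 0.0]
ft_force: [0.6, -0.4, -0.3]
grip_width: 0.0855
```

```bash
python3 -c "
from h import *
go(.648,-.100,.023,-8)
"
```

```text
t 7.63 pos [ 0.6477 -0.1046  0.0833] j [-0.16  0.65  0.21  1.13 -0.    1.55] w 0.0855 F [ 0.6 -0.4 -0.3]
lin [-0.0003 -0.0046  0.0603] rot [ 0.01  0.01 -0.26]
```

Emit:
jog_arm --jaw '[0,0,0,0,0,0,0,0]' --linear '[[0,-0.005,0.01],[0,-0.005,0.025],[0,-0.005,0.04],[0,-0.005,0.05],[0,-0.005,0.056],[0,-0.005,0.06],[0,-0.005,0.06],[0,-0.005,0.06]]' --delta_rot '[[0,0,0],[0,0,0],[0,0,0],[0,0,0],[0,0,0],[0,0,0],[0,0,0],[0,0,0]]'

```text
clock: 8.3
eef_pos: [0.649, -0.0982, 0.0238]
tool_rot: [0.997, -0.071, 0.0, 0.0]
ft_force: [-0.6, -0.3, 0.7]
grip_width: 0.0852
```

Emit:
jog_arm --jaw '[0.2,0.4,0.6,0.8,1,1,1,1]' --linear '[[0,0,0],[0,0,0],[0,0,0],[0,0,0],[0,0,0],[0,0,0],[0,0,0],[0,0,0]]' --delta_rot '[[0,0,0],[0,0,0],[0,0,0],[0,0,0],[0,0,0],[0,0,0],[0,0,0],[0,0,0]]'

```text
clock: 8.97
eef_pos: [0.6491, -0.0983, 0.024]
tool_rot: [0.997, -0.071, 0.001, 0.0]
ft_force: [-0.0, -0.3, 4.6]
grip_width: 0.0309
```

Emit:
jog_arm --jaw '[1,1,1,1,1,1,1,1]' --linear '[[0,0,0],[0,0,-0.015],[0,0,-0.04],[0,0,-0.07],[0,0,-0.1],[0,0,-0.13],[0,0,-0.15],[0,0,-0.155]]' --delta_rot '[[0,0,0],[0,0,0],[0,0,0],[0,0,0],[0,0,0],[0,0,0],[0,0,0],[0,0,0]]'

```text
clock: 9.63
eef_pos: [0.6504, -0.0985, 0.1826]
tool_rot: [0.997, -0.071, 0.003, 0.0]
ft_force: [0.2, 0.5, 0.5]
grip_width: 0.031
```

```bash
python3 -c "
from h import *
go(.465,-.37,.18,-8); snap('scene','s3')
snap('top','t3'); p,P,d=pts('t3'); z=P[...,2]
for v in (150,165,180,195): print((P[v,405:430:4]*1000).round().astype(int).tolist())
"
```

```text
t 9.63 pos [ 0.6504 -0.0985  0.1826] j [-0.15  0.58  0.35  1.33  0.    1.56] w 0.031 F [0.2 0.5 0.5]
lin [-0.1451  0.2951  0.0017] rot [ 0.   -0.39 -0.15]
[[486, -108, 645], [486, -111, 645], [487, -115, 643], [487, -119, 640], [623, -421, 5], [622, -431, 5], [623, -442, 4]]
[[474, -106, 649], [475, -109, 647], [475, -113, 645], [476, -118, 641], [584, -420, 4], [583, -430, 4], [583, -439, 7]]
[[463, -105, 651], [463, -108, 649], [464, -111, 648], [464, -116, 645], [540, -401, 39], [545, -428, 3], [544, -438, 6]]
[[452, -103, 654], [452, -106, 652], [452, -109, 651], [453, -114, 647], [506, -415, 7], [506, -424, 9], [506, -436, 5]]
```

View pics/s3.png

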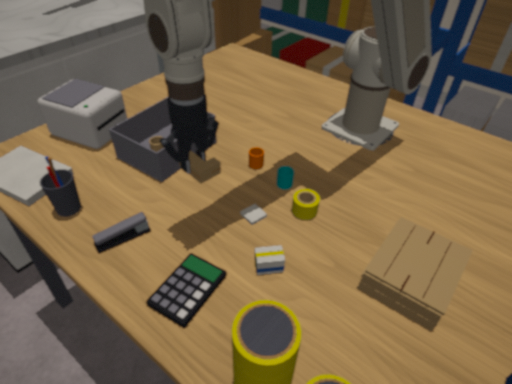

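The offcut is gripped (31 mm) and hangs at (203,170). The core is standing in the bin at about (0.538,-0.384). I'll put the offcut on the near side of the bin.

Emit:
jog_arm --jaw '[1,1,1,1,1,1,1,1]' --linear '[[-0.01,0.02,0],[-0.026,0.055,0],[-0.043,0.09,0],[-0.06,0.125,0],[-0.077,0.16,0],[-0.094,0.195,0],[-0.11,0.23,0],[-0.127,0.265,0]]' --delta_rot '[[0,0,0],[0,0,0],[0,0,0],[0,0,0],[0,0,0],[0,0,0],[0,0,0],[0,0,0]]'

```text
clock: 10.4
eef_pos: [0.4827, -0.3429, 0.1751]
tool_rot: [0.997, -0.071, -0.002, -0.001]
ft_force: [-0.1, -0.6, 0.2]
grip_width: 0.0311
```

Emit:
jog_arm --jaw '[1,1,1,1,1,1,1,1]' --linear '[[-0.012,0.025,0],[-0.024,0.045,0],[-0.024,0.05,0],[-0.024,0.05,0],[-0.024,0.05,0],[-0.024,0.05,0],[-0.024,0.05,0],[-0.024,0.05,0]]' --delta_rot '[[0,0,0],[0,0,0],[0,0,0],[0,0,0],[0,0,0],[0,0,0],[0,0,0],[0,0,0]]'

```text
clock: 11.07
eef_pos: [0.4552, -0.3874, 0.1781]
tool_rot: [0.998, -0.07, -0.0, -0.0]
ft_force: [-0.2, 0.0, -0.5]
grip_width: 0.0307
```

```bash
python3 -c "
from h import *
go(.455,-.39,.04,-8); snap('wrist','w4')"
```

```text
t 11.07 pos [ 0.4552 -0.3874  0.1781] j [-0.71  0.47  0.15  1.25  0.    1.01] w 0.0307 F [-0.2  0.  -0.5]
lin [0.0002 0.0026 0.1381] rot [-0.02  0.01 -0.03]
```

View pics/w4.png

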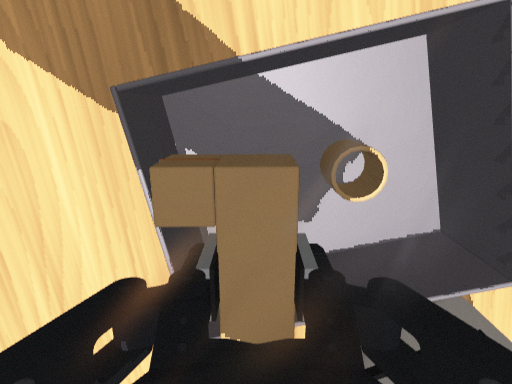

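The wrist view shows the core at (355,172) in the bin. The offcut is over free floor, with its stub at (180,190) inside the near wall. Lowering it now.

Emit:
jog_arm --jaw '[1,1,1,1,1,1,1,1]' --linear '[[0.005,0,0.01],[0.005,0,0.03],[0.005,0,0.055],[0.005,0,0.08],[0.005,0,0.105],[0.005,0,0.125],[0.005,0,0.134],[0.005,0,0.137]]' --delta_rot '[[0,0,0],[0,0,0],[0,0,0],[0,0,0],[0,0,0],[0,0,0],[0,0,0],[0,0,0]]'

```text
clock: 11.78
eef_pos: [0.4584, -0.3879, 0.0387]
tool_rot: [0.997, -0.071, -0.002, -0.001]
ft_force: [0.1, -0.5, -1.0]
grip_width: 0.0308
```

Emit:
jog_arm --jaw '[0.6,0.4,0.4,0.4,0.4,0.4,0.4,0.4]' --linear '[[0,0,0],[0,0,0],[0,0,0],[0,0,0],[0,0,0],[0,0,0],[0,0,0],[0,0,0]]' --delta_rot '[[0,0,0],[0,0,0],[0,0,0],[0,0,0],[0,0,0],[0,0,0],[0,0,0],[0,0,0]]'

```text
clock: 12.45
eef_pos: [0.4594, -0.3894, 0.0416]
tool_rot: [0.997, -0.071, 0.0, 0.0]
ft_force: [-0.6, -0.1, -0.0]
grip_width: 0.0509
```

Emit:
jog_arm --jaw '[0.4,0.4,0.4,0.4,0.4,0.4,0.4,0.4]' --linear '[[0,0,-0.01],[0,0,-0.03],[0,0,-0.06],[0,0,-0.09],[0,0,-0.12],[0,0,-0.15],[0,0,-0.18],[0,0,-0.2]]' --delta_rot '[[0,0,0],[0,0,0],[0,0,0],[0,0,0],[0,0,0],[0,0,0],[0,0,0],[0,0,0]]'

```text
clock: 13.12
eef_pos: [0.46, -0.3898, 0.2458]
tool_rot: [0.997, -0.071, 0.002, 0.001]
ft_force: [0.4, -0.2, 0.7]
grip_width: 0.0513
```

```bash
python3 -c "
from h import *
go(.4,-.1,.25,-8); snap('wrist','w5')"
```

```text
t 13.12 pos [ 0.46   -0.3898  0.2458] j [-0.7   0.45  0.29  1.41  0.    1.01] w 0.0513 F [ 0.4 -0.2  0.7]
lin [-0.1005 -0.2784 -0.0053] rot [ 0.15 -0.24 -0.15]
```

View pics/w5.png

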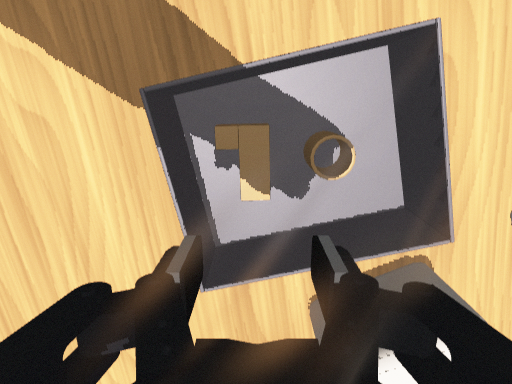

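Both pieces lie in the bin (offcut at (245,155), core at (330,155)). I'll move the arm up and away, then do a final check from the top camera.

Emit:
jog_arm --jaw '[0.4,0.4,0.4,0.4,0.4,0.4,0.4,0.4]' --linear '[[-0.01,-0.02,-0.005],[-0.02,-0.05,-0.01],[-0.03,-0.085,-0.01],[-0.045,-0.12,-0.01],[-0.055,-0.155,-0.01],[-0.07,-0.19,-0.01],[-0.08,-0.22,-0.01],[-0.085,-0.24,-0.01]]' --delta_rot '[[0,0,0],[0,0,0],[0,0,0],[0,0,0],[0,0,0],[0,0,0],[0,0,0],[0,0,0]]'

```text
clock: 13.83
eef_pos: [0.4077, -0.1371, 0.252]
tool_rot: [0.998, -0.07, -0.0, -0.0]
ft_force: [-0.2, -0.4, 0.2]
grip_width: 0.0515
```

Emit:
jog_arm --jaw '[0.4,0.4,0.4,0.4,0.4,0.4,0.4,0.4]' --linear '[[0,0,0],[0,0,0],[0,0,0],[0,0,0],[0,0,0],[0,0,0],[0,0,0],[0,0,0]]' --delta_rot '[[0,0,0],[0,0,0],[0,0,0],[0,0,0],[0,0,0],[0,0,0],[0,0,0],[0,0,0]]'

```text
clock: 14.5
eef_pos: [0.4093, -0.1402, 0.2511]
tool_rot: [0.997, -0.072, -0.0, -0.0]
ft_force: [-0.6, -1.0, 0.2]
grip_width: 0.0512
```

```bash
python3 -c "
from h import *
go(.4,-.1,.25,-8); snap('top','t6'); snap('scene','s6'); p,P,d=pts('t6'); z=P[...,2]
def b(m,n):
  q=P[m]; c=cv2.minAreaRect((q[:,:2]*1000).astype(np.float32)); print(n,len(q),np.round(c[0]),np.round(c[1]),np.percentile(q[:,2],[50,95]).round(3))
u=np.mgrid[:384,:512][1]
b((z>.04)&(z<.06)&(np.hypot(P[...,0]-.453,P[...,1]-.086)<.045),'roll')
b((z>.045)&(z<.06)&(np.hypot(P[...,0]-.538,P[...,1]+.384)<.035),'core')
b((z>.03)&(z<.042)&(np.hypot(P[...,0]-.45,P[...,1]+.38)<.06),'offcut')
"
```

```text
t 14.5 pos [ 0.4093 -0.1402  0.2511] j [-0.33  0.11 -0.15  1.31  0.    1.38] w 0.0512 F [-0.6 -1.   0.2]
lin [-0.0149 -0.0384  0.0011] rot [-0.01  0.02 -0.21]
roll 434 [453.  86.] [67. 65.] [0.049 0.051]
core 52 [ 552. -381.] [44. 17.] [0.052 0.054]Traceback (most recent call last):
  File "<string>", line 9, in <module>
    b((z>.03)&(z<.042)&(np.hypot(P[...,0]-.45,P[...,1]+.38)<.06),'offcut')
    ~^^^^^^^^^^^^^^^^^^^^^^^^^^^^^^^^^^^^^^^^^^^^^^^^^^^^^^^^^^^^^^^^^^^^^
  File "<string>", line 5, in b
    q=P[m]; c=cv2.minAreaRect((q[:,:2]*1000).astype(np.float32)); print(n,len(q),np.round(c[0]),np.round(c[1]),np.percentile(q[:,2],[50,95]).round(3))
                                                                                                               ~~~~~~~~~~~~~^^^^^^^^^^^^^^^^
    return _quantile_unchecked(
        a, q, axis, out, overwrite_input, method, keepdims, weights)
    return _ureduce(a,
                    func=_quantile_ureduce_func,
    ...<5 lines>...
                    overwrite_input=overwrite_input,
                    method=method)
    r = func(a, **kwargs)
    result = _quantile(arr,
                       quantiles=q,
    ...<2 lines>...
                       out=out,
                       weights=wgt)
    slices_having_nans = np.isnan(arr[-1, ...])
                                  ~~~^^^^^^^^^
IndexError: index -1 is out of bounds for axis 0 with size 0
```

View pics/t6.png

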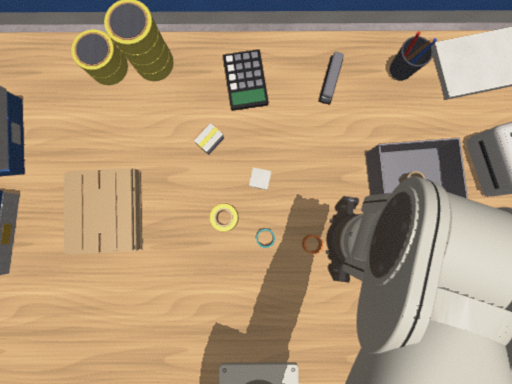

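The arm hides the near half of the bin, so I'll measure the offcut from the wrist picture taken after release.

```bash
python3 -c "
from h import *
p,P,d=pts('w5'); z=P[...,2]
def b(c,lo,hi,r,n):
  m=(z>lo)&(z<hi)&(np.hypot(P[...,0]-c[0],P[...,1]-c[1])<r); q=P[m]; k=cv2.minAreaRect((q[:,:2]*1000).astype(np.float32)); print(n,len(q),k,np.percentile(q[:,2],[5,50,95]).round(3))
b((.538,-.384),.045,.06,.035,'core')
b((.45,-.375),.025,.045,.062,'offcut')
print(bot.job_done())
"
```

```text
core 639 ((538.532470703125, -384.8183898925781), (45.59075164794922, 44.737892150878906), 26.05423355102539) [0.047 0.052 0.053]
offcut 2948 ((431.70428466796875, -378.9827880859375), (79.60383605957031, 88.65389251708984), 82.48391723632812) [0.035 0.036 0.038]
the job is handed in; nothing more can be done
None
```

The bare brown core and the L-shaped offcut are both in the grey bin, and I handed the job in after about 15 s. No verdict was reported.

- **Core:** it stands at about (0.539, -0.385) in the bin, with its top at about 52 mm.
- **Offcut:** it lies flat in the near half of the bin, with its top at about 36 mm; the rim is at 100 mm.
- **Roll:** the tape roll measured (0.453, 0.086) before and after, still upright. The orange and turquoise cores look unmoved in the pictures.
- **Checks that failed or disagreed:**
  - In the last top view the arm hid the near half of the bin. It found no offcut points, and its partial view of the core gave a wrong centre. I used the wrist picture taken after release instead.
  - In that wrist picture, the offcut's outline came out too large (89 mm where about 56 mm is right), because it also took in some bin wall, so its measured centre is rough. The picture shows it well inside, and it was released at about (0.46, -0.39).

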